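# Stand the vials in their spill dishes by size

## Task

Stand each of the four screw-cap vials on the blue mat upright in the middle of its own spill dish, matched by size: the smallest vial in the smallest dish, the next in the next, and so on up to the largest vial in the largest dish. Keep the vials upright all the time, and leave the objective and the loupe standing where they are.

Things in the scene. Friction and masses are not known exactly. Their poses are not given: they have to be found in the camera images.
- vial_22: the smallest screw-cap vial: translucent whitish with a white cap; 22 mm across, 46 mm tall (straight body up to 37 mm, the cap above is a little narrower), about 40 g, loose, standing upright on the blue mat (a fixed bench mat, 3 mm thick). Origin at the centre of its underside, z up along its axis.
- vial_24: the second smallest screw-cap vial: brown with a black cap; 24 mm across, 52 mm tall (straight body up to 42 mm, the cap above is a little narrower), about 40 g, loose, standing upright on the blue mat (a fixed bench mat, 3 mm thick). Origin at the centre of its underside, z up along its axis.
- vial_26: the second largest screw-cap vial: white with a red cap; 26 mm across, 56 mm tall (straight body up to 45 mm, the cap above is a little narrower), about 40 g, loose, standing upright on the blue mat (a fixed bench mat, 3 mm thick). Origin at the centre of its underside, z up along its axis.
- vial_34: the largest screw-cap vial: all black, with a narrower cap on top; 34 mm across, 62 mm tall (straight body up to 50 mm, the cap above is a little narrower), about 40 g, loose, standing upright on the blue mat (a fixed bench mat, 3 mm thick). Origin at the centre of its underside, z up along its axis.
- dish_46: the smallest of four low, open, round spill dishes of pale bare aluminium, empty; 46 mm across outside, 40 mm inside, rim 14 mm high all round, flat floor 4 mm thick; fixed to the blue mat. Origin at the centre of its underside (the floor inside is 4 mm above it), z up.
- dish_58: the second smallest of four low, open, round spill dishes of pale bare aluminium, empty; 58 mm across outside, 52 mm inside, rim 14 mm high all round, flat floor 4 mm thick; fixed to the blue mat. Origin at the centre of its underside (the floor inside is 4 mm above it), z up.
- dish_70: the second largest of four low, open, round spill dishes of pale bare aluminium, empty; 70 mm across outside, 64 mm inside, rim 14 mm high all round, flat floor 4 mm thick; fixed to the blue mat. Origin at the centre of its underside (the floor inside is 4 mm above it), z up.
- dish_82: the largest of four low, open, round spill dishes of pale bare aluminium, empty; 82 mm across outside, 76 mm inside, rim 14 mm high all round, flat floor 4 mm thick; fixed to the blue mat. Origin at the centre of its underside (the floor inside is 4 mm above it), z up.
- objective: a spare microscope objective standing on its end: light grey metal barrel with a thin red ring, 30 mm across, 48 mm tall, loose. Not a vial: it stays where it is. Origin at the centre of its underside.
- loupe: a black standing loupe with a waist and an open glass top, 35 mm across, 39 mm tall, loose. Not a vial: it stays where it is. Origin at the centre of its underside. (Room: frame posts, 30 mm square, 0.86 m high, stand at about x 0.335, y -0.365 and x 0.335, y 0.485; draw the arm in to 0.32 m from its base axis to swing past them.)

How it is judged:
At the end, for the whole second after the job is handed in: Each vial stands upright (within 0.1 rad) and at rest on the floor of the dish of its own rank in size, its axis within 12 mm of the dish's centre; objective and loupe stand upright within 20 mm of where they were (horizontal distance between vial_22 and dish_46 below 0.012 m and z of vial_22 in the frame of dish_46 between 0.001 and 0.008 m and angle between each of vial_22, vial_24, vial_26, vial_34, objective, loupe's own z axis and vertical below 0.1 rad and linear speed of each of vial_22, vial_24, vial_26, vial_34 below 0.02 m/s and horizontal distance between vial_24 and dish_58 below 0.012 m and z of vial_24 in the frame of dish_58 between 0.001 and 0.008 m and horizontal distance between vial_26 and dish_70 below 0.012 m and z of vial_26 in the frame of dish_70 between 0.001 and 0.008 m and horizontal distance between vial_34 and dish_82 below 0.012 m and z of vial_34 in the frame of dish_82 between 0.001 and 0.008 m and distance of each of objective, loupe from where it was at the start of the episode below 0.02 m); the robot touches nothing.
It fails at once if a vial is tipped by more than 0.6 rad (angle between any of vial_22, vial_24, vial_26, vial_34's own z axis and vertical above 0.6 rad).
It fails at once if the objective or the loupe is moved by more than 20 mm or tipped (distance of any of objective, loupe from where it was at the start of the episode above 0.02 m or angle between any of objective, loupe's own z axis and vertical above 0.5 rad).
It also fails if it takes over 88 s, if anything falls off the work surface, if the arm or the gripper's body presses on something with over 40 N, if the wrist force passes 120 N, or if a joint passes its speed limit or range.

## Robot

A 7-joint arm with a two-finger parallel gripper is mounted at the origin on a cart in front of the work surface, level with it; the furniture and walls round the work are solid. World frame = base frame: x ahead of the robot, y to its left, z up, the work surface at z = 0. Lengths are in m, angles in rad, forces in N, time in s.
With the tool pointing down it reaches from about 0.35 to 0.9 m from the base axis. Payload 8.1 kg.
Tool frame: the origin (TCP) lies on the centre line of the jaws, within the pads' length; the fingertips stand 19 mm ahead of it and the grasp point (between the pads) is the TCP; z points along the fingers, y is the direction in which the jaws open and shut (so a half turn about z gives the same grasp; the last joint's range is limited). The gripper opens to 92 mm and grips with 3 to 60 N. Pads are 19 mm wide; open, the fingers measure 130 mm over their backs; the gripper's body (75 mm by 190 mm) begins 47 mm behind the grasp point.
Start: joints at [1.241, 0.434, 0.025, 1.573, -0.012, 1.134, -0.075], TCP at [0.141, -0.609, 0.246] pointing down, gripper open.
Joint ranges: [-2.62, 2.62], [-0.44, 2.09], [-1.27, 1.32], [0.08, 2.57], [-1.32, 4.46], [0.12, 2], [-2.74, 2.74]. Speed limits (rad/s): [2.22, 2.22, 3.01, 3.01, 3.14, 3.14, 3.14].

## Interface

Orientations are given as a rotation vector (axis times angle).
In Python, from cell import monitor, imaging, workorder, outline_of gives the robot as it stands.
- The arm moves only by the tool move_arm, never from a script. Its argument "series" is a list of rows, each a list of 6 numbers: the shift along the world's x, y, z in cm, then the turn, a rotation vector about the world's x, y, z in degrees. A call has 1 to 8 rows; each row shifts and turns the commanded pose from where the row before left it; what a row does not reach is not made up. A row lasts 1/10 s, in which the tool goes at most 50 mm and 8.59 degrees, less where a joint would pass 70% of its speed; a pose out of reach is approached as far as the arm can. A call with a gripper value outside its range is refused whole. "grip" is the opening, from 0 (shut) to 1 (fully open), set as the call begins (left out, the last holds). The fingers move at their own pace and stop on an object; "force" is the grip in N (left out, the last holds). Time passes only in rows, so rows that do not move let the fingers close. It gives the time, the measured TCP pose, the force and the opening at its end, in the units of the state.
- monitor.observe(): the state, without advancing time (a new reading comes with each control period).
- imaging.get_image(name): name is "scene" or "top"; returns a dict with "color" (400x640x3 uint8, red, green, blue), "fx", "fy", "cx", "cy" (pixels), "rvec" (rotation vector, rad) and "tvec" (3), from world to camera coordinates, as OpenCV has them. Camera axes: x right, y down, z forward; pixel columns grow to the right and rows downward; lengths in m; the calibration is good to about 2 mm. A picture is of the moment at which its call begins. There is no depth.
- workorder.sign_off(): hands the job in, once; it reports no verdict.
Trained networks look in the newest picture that a camera, given by its name, has taken for a name from the list of things; names that differ only in an ending like _2 or _b are one class to them, and where a whole thing is asked for, a point or a joint stands for the part that bears it (a point fixed in the world has none). Each returns a list of dicts, best first, with "p" (0 to 1); they miss things now and then, are a little off and sometimes report something else, mostly with a low value. They report only what shows in the picture. A call takes as long as a camera call.
- outline_of(camera, thing): "mask" (400x640 bool, what is visible of it) and "rect" ([left, top, width, height] in pixels, round what is visible of it).
The state is a dict: "clock": time; "joints": joint angles; "dq": joint speeds; "joint_efforts": joint torques, N m; "position": TCP position; "ee_rot": TCP orientation; "force": force on the tool from outside, world axes, zero at the start; "ft_torque": the same for the moment, N m; "width": opening from 0.0 (shut) to 1.0 (fully open).
Only numpy, scipy, OpenCV 4.12 (cv2) and the standard library are available. Lean on these libraries where they do the work, as an engineer would, in place of code of your own. Each camera call takes 0.05 s, during which the arm holds its last target. There are 200 camera calls.

## Working session

There is one attempt and no reset: what is moved stays moved. The work goes in short steps, Python scripts to look and compute and a tool call to move; the robot and the scene stay as the last step left them, time stands still between calls to the robot, and variables do not carry over. Pictures are saved under pics/ and viewed, about 12 in all and at most 16, crops included, and the job is handed in when it is done.

Besides the shell and the picture viewer there is one more tool, called after ">>>" as name([rows], argument=value, ...), one row to a line, values as JSON. move_arm: Moves the arm, as the interface text tells. Its arguments: {"type":"object","properties":{"series":{"type":"array"},"grip":{"type":"number"},"force":{"type":"number"}},"required":["series"]}

```bash
mkdir -p pics
cat > h.py <<'E'
import numpy as np, cv2
from cell import monitor, imaging, workorder, outline_of
def ray(im,u,v,z):
    R=cv2.Rodrigues(np.array(im["rvec"],float))[0]; t=np.array(im["tvec"],float)
    c=-R.T@t; d=R.T@np.array([(u-im["cx"])/im["fx"],(v-im["cy"])/im["fy"],1])
    return c+d*(z-c[2])/d[2]
def proj(im,P):
    K=np.array([[im["fx"],0,im["cx"]],[0,im["fy"],im["cy"]],[0,0,1.]])
    return cv2.projectPoints(np.array(P,float).reshape(-1,3),np.array(im["rvec"],float),np.array(im["tvec"],float),K,None)[0].reshape(-1,2)
def save(im,n): cv2.imwrite("pics/"+n+".png",cv2.cvtColor(im["color"],cv2.COLOR_RGB2BGR))
E
python3 - <<'E'
from h import *
H=dict(vial_22=46,vial_24=52,vial_26=56,vial_34=62,dish_46=14,dish_58=14,dish_70=14,dish_82=14,objective=48,loupe=39)
print(monitor.observe())
for cam in("top","scene"):
    im=imaging.get_image(cam); save(im,cam+"0")
    R=cv2.Rodrigues(np.array(im["rvec"]))[0]; print(cam,im["fx"],-R.T@im["tvec"],R[2])
    for n,h in H.items():
        for o in outline_of(cam,n)[:3]:
            m=o["mask"]; v,u=np.nonzero(m)
            if len(u)==0: continue
            z=.003+h/2000
            print(n,round(o["p"],2),[round(float(x)) for x in o["rect"]],len(u),ray(im,u.mean(),v.mean(),z).round(3))
E
```

```text
{'clock': 0.0, 'joints': array([ 1.24136059,  0.43520495,  0.02497055,  1.57408567, -0.01158362,
        1.13403965, -0.07511022]), 'dq': array([-4.49081928e-04, -5.94862275e-06, -1.80908163e-03,  7.33185162e-04,
       -6.07374590e-04, -1.16942220e-04, -1.09608704e-03]), 'joint_efforts': array([-6.27362642e-04, -6.67861748e+01,  9.84819755e-01, -3.14452708e+01,
       -6.04838971e-02,  4.30455117e-02,  1.94097893e-04]), 'position': array([ 0.14039171, -0.6085245 ,  0.24496057]), 'ee_rot': array([-3.11987363e+00, -3.55262690e-01,  5.27389612e-04]), 'force': array([ 0.33390226,  1.01623394, -0.06477215]), 'ft_torque': array([ 0.0110529 , -0.02161906, -0.06212107]), 'width': 1.0003378366354654}
top 413.78905956221087 [0.27729594 0.09007975 0.85883521] [ 0.27658067 -0.05671987 -0.95931538]
vial_22 0.79 [188, 169, 24, 23] 342 [0.609 0.287 0.026]
vial_22 0.62 [322, 231, 12, 15] 164 [0.436 0.044 0.026]
vial_22 0.51 [380, 221, 14, 15] 167 [ 0.439 -0.08   0.026]
vial_24 0.79 [188, 169, 24, 23] 342 [0.608 0.286 0.029]
vial_24 0.62 [322, 231, 12, 15] 164 [0.435 0.045 0.029]
vial_24 0.51 [380, 
[... 2088 characters left out ...]
0.01 ]
dish_46 0.68 [234, 221, 37, 41] 1046 [0.441 0.16  0.01 ]
dish_58 0.97 [406, 151, 28, 21] 510 [ 0.621 -0.195  0.01 ]
dish_58 0.76 [419, 204, 27, 27] 453 [ 0.474 -0.197  0.01 ]
dish_58 0.68 [234, 221, 37, 41] 1046 [0.441 0.16  0.01 ]
dish_70 0.97 [406, 151, 28, 21] 510 [ 0.621 -0.195  0.01 ]
dish_70 0.76 [419, 204, 27, 27] 453 [ 0.474 -0.197  0.01 ]
dish_70 0.68 [234, 221, 37, 41] 1046 [0.441 0.16  0.01 ]
dish_82 0.97 [406, 151, 28, 21] 510 [ 0.621 -0.195  0.01 ]
dish_82 0.76 [419, 204, 27, 27] 453 [ 0.474 -0.197  0.01 ]
dish_82 0.68 [234, 221, 37, 41] 1046 [0.441 0.16  0.01 ]
objective 0.79 [247, 148, 17, 22] 267 [0.627 0.158 0.027]
loupe 0.61 [177, 217, 18, 25] 382 [0.463 0.287 0.022]
```

View pics/top0.png

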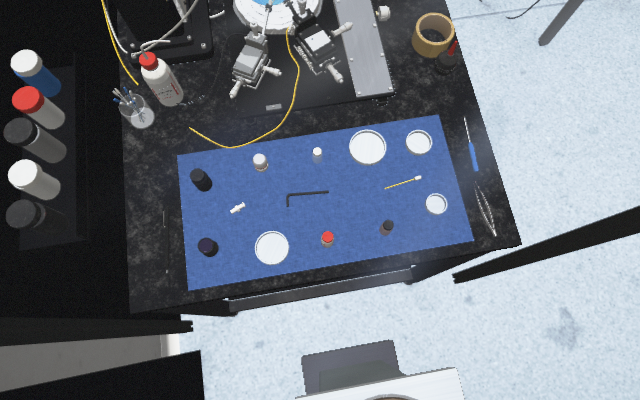

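View pics/scene0.png

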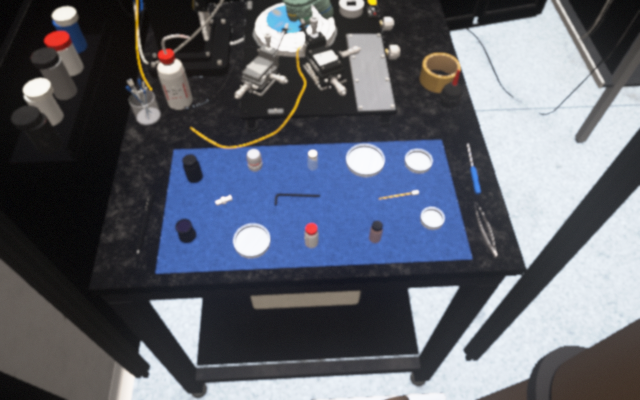

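Top view: dishes are at px (436,204)=46, (419,142)=58, (272,247)=70 and (367,148)=82. The red vial is at (328,238), the brown one at (387,228), a small white one at (317,153), and a black one at (200,180). The loupe appears to be at (207,246) and the objective at (261,160). I'll zoom in to confirm these identities.

Run:
```python
from h import *
crops=[]
for cam in("top","scene"):
    im=imaging.get_image(cam)
    for n,h in (("vial_22",46),("dish_46",14),("loupe",39),("objective",48)):
        for o in outline_of(cam,n):
            v,u=np.nonzero(o["mask"])
            if len(u): print(cam,n,round(o["p"],2),[round(float(x)) for x in o["rect"]],len(u),ray(im,u.mean(),v.mean(),.003+h/2000).round(3))
    c=im["color"][135:270,160:340] if cam=="top" else im["color"][135:270,160:340]
    crops.append(cv2.resize(c,None,fx=4.2,fy=2.1*2,interpolation=cv2.INTER_CUBIC)[:,:760])
cv2.imwrite("pics/crop1.png",cv2.cvtColor(cv2.resize(np.vstack(crops),(400*760//600*1,600)) if 0 else cv2.resize(np.hstack(crops),(800,300),interpolation=cv2.INTER_AREA),cv2.COLOR_RGB2BGR))
```

```text
top vial_22 0.91 [189, 166, 25, 26] 377 [0.607 0.286 0.026]
top vial_22 0.62 [320, 230, 14, 17] 163 [0.436 0.045 0.026]
top vial_22 0.53 [382, 220, 12, 16] 172 [ 0.439 -0.08   0.026]
top dish_46 0.89 [348, 129, 34, 36] 1026 [ 0.627 -0.08   0.01 ]
top dish_46 0.87 [406, 130, 25, 26] 566 [ 0.619 -0.196  0.01 ]
top dish_46 0.61 [256, 229, 30, 36] 891 [0.441 0.16  0.01 ]
top dish_46 0.6 [423, 193, 24, 23] 387 [ 0.473 -0.198  0.01 ]
top dish_46 0.38 [322, 230, 14, 18] 179 [0.438 0.044 0.01 ]
top loupe 0.56 [196, 239, 22, 20] 285 [0.462 0.286 0.022]
top objective 0.54 [254, 156, 15, 18] 219 [0.624 0.157 0.027]
scene vial_22 0.81 [184, 157, 18, 29] 381 [0.611 0.286 0.026]
scene vial_22 0.79 [305, 221, 13, 28] 308 [0.439 0.046 0.026]
scene vial_22 0.58 [374, 218, 9, 26] 258 [ 0.44  -0.079  0.026]
scene vial_22 0.49 [309, 152, 9, 17] 180 [0.621 0.034 0.026]
scene dish_46 0.95 [346, 144, 36, 32] 1015 [ 0.628 -0.079  0.01 ]
scene dish_46 0.93 [406, 150, 26, 21] 550 [ 0.621 -0.195  0.01 ]
scene dish_46 0.81 [236, 222, 37, 37] 1028 [0.441 0.159 0.01 ]
scene dish_46 0.55 [419, 205, 26, 28] 425 [ 0.475 -0.198  0.01 ]
scene loupe 0.93 [176, 220, 21, 21] 388 [0.463 0.287 0.022]
scene objective 0.72 [247, 149, 17, 22] 258 [0.627 0.157 0.027]
```

View pics/crop1.png

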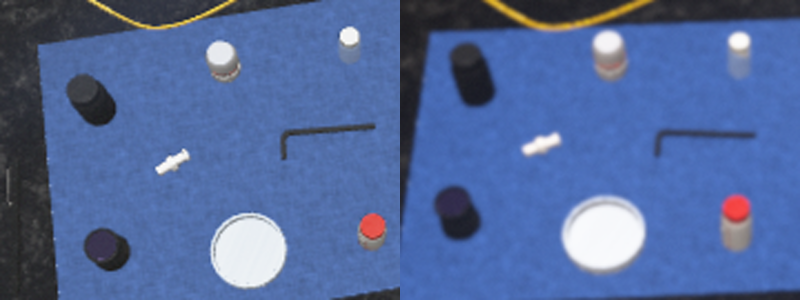

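>>> move_arm([
  [0, 5, 0, 0, 0, 0],
  [0, 5, 0, 0, 0, 0],
  [0, 5, 0, 0, 0, 0],
  [0, 5, 0, 0, 0, 0],
  [0, 5, 0, 0, 0, 0],
], grip=1)

```text
clock: 2.1
position: [0.1403, -0.3571, 0.2457]
ee_rot: [3.121, 0.355, 0.0]
force: [0.6, 0.2, 1.2]
width: 1.0
```

Identities are confirmed: the objective (white/grey with a red ring) is at crop (222,60), the clear vial_22 at (348,45), black vial_34 at top left, and the loupe at lower left. I'll draw in and swing past the post.

>>> move_arm([
  [0, 4.9, 0, 0, 0, 0],
  [1, 2.5, 0, 0, 0, 0],
  [3.5, 2.5, 0, 0, 0, 0],
  [3.5, 3, 0, 0, 0, 0],
  [3, 4, 0, 0, 0, 0],
  [2.5, 4.3, 0, 0, 0, 0],
  [2, 4, -1, 0, 0, 0],
  [4, 3, -2, 0, 0, 0],
], grip=0.6)

```text
clock: 2.9
position: [0.3327, -0.0771, 0.218]
ee_rot: [3.119, 0.356, 0.003]
force: [1.3, -3.4, 0.9]
width: 0.602
```

>>> move_arm([
  [3.5, 0, -2, 0, 0, 0],
  [3.5, 0, -3, 0, 0, 0],
  [3, 0, -3, 0, 0, 0],
  [0.5, -0.2, -4, 0, 0, 0],
  [0, 0, 0, 0, 0, 0],
  [0, 0, 0, 0, 0, 0],
])

```text
clock: 3.5
position: [0.4368, -0.0808, 0.0973]
ee_rot: [-3.121, -0.356, 0.004]
force: [-0.1, 0.4, -0.1]
width: 0.602
```

Run:
```python
from h import *
print(monitor.observe()["position"])
im=imaging.get_image("scene"); 
im2=imaging.get_image("top")
a=cv2.resize(im["color"][150:300,290:490],(400,300)); b=cv2.resize(im2["color"][150:300,290:490],(400,300))
cv2.imwrite("pics/c2.png",cv2.cvtColor(np.hstack([a,b]),cv2.COLOR_RGB2BGR))
```

```text
[ 0.43679942 -0.08084629  0.09727274]
```

View pics/c2.png

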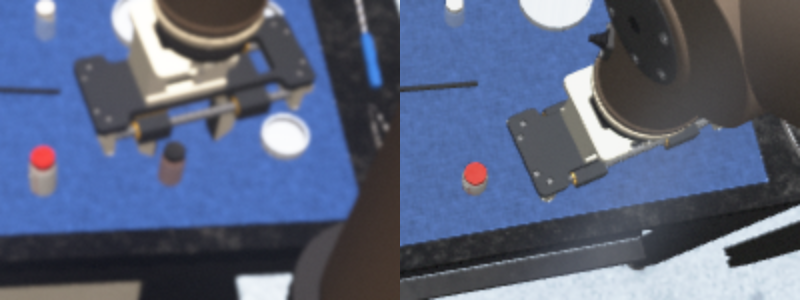

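The gripper sits above the brown vial (crop 173,160), jaws straddling it in y. Descending and gripping.

>>> move_arm([
  [0.1, 0.1, -3, 0, 0, 0],
  [0, 0.1, -2.4, 0, 0, 0],
  [0, 0, -0.5, 0, 0, 0],
  [0, 0, 0, 0, 0, 0],
])

```text
clock: 4.0
position: [0.4388, -0.0794, 0.0392]
ee_rot: [3.121, 0.355, 0.001]
force: [0.7, -0.0, 0.0]
width: 0.6
```

>>> move_arm([
  [0, 0, 0, 0, 0, 0],
  [0, 0, 0, 0, 0, 0],
  [0, 0, 0, 0, 0, 0],
  [0, 0, 0, 0, 0, 0],
  [0, 0, 0, 0, 0, 0],
  [0, 0, 0, 0, 0, 0],
], grip=0, force=15)

```text
clock: 4.6
position: [0.4389, -0.0793, 0.0385]
ee_rot: [3.121, 0.355, 0.001]
force: [-0.2, -0.7, 6.8]
width: 0.253
```

>>> move_arm([
  [0, 0, 2, 0, 0, 0],
  [0, 0, 3, 0, 0, 0],
  [2, -1.5, 2, 0, 0, 0],
  [3, -2, 0, 0, 0, 0],
  [3.5, -2, 0, 0, 0, 0],
  [3.5, -2, 0, 0, 0, 0],
  [3.5, -2, 0, 0, 0, 0],
  [2.5, -2, 0, 0, 0, 0],
])

```text
clock: 5.4
position: [0.6205, -0.1948, 0.1078]
ee_rot: [-3.121, -0.356, -0.001]
force: [0.6, -0.0, -1.0]
width: 0.258
```

>>> move_arm([
  [0.1, -0.1, 0, 0, 0, 0],
  [0, 0, 0, 0, 0, 0],
  [0, 0, 0, 0, 0, 0],
])

```text
clock: 5.7
position: [0.6187, -0.1941, 0.1078]
ee_rot: [-3.12, -0.357, 0.002]
force: [0.1, 0.6, 0.3]
width: 0.259
```

Run:
```python
from h import *
s=monitor.observe();print(s["position"],s["force"],s["width"])
im=imaging.get_image("scene"); 
print(proj(im,[s["position"],[.620,-.195,.017]]))
for o in outline_of("scene","vial_24"):
    v,u=np.nonzero(o["mask"]); print(o["p"],o["rect"])
im2=imaging.get_image("top")
a=cv2.resize(im["color"][90:240,310:510],(400,300)); b=cv2.resize(im2["color"][90:240,310:510],(400,300))
cv2.imwrite("pics/c3.png",cv2.cvtColor(np.hstack([a,b]),cv2.COLOR_RGB2BGR))
```

```text
[ 0.61865781 -0.19410936  0.10777238] [0.11388181 0.63404693 0.28741836] 0.2589345650949012
[[426.53031924 130.80540968]
 [419.00242561 158.64295138]]
0.89 [182.1, 153.9, 21.8, 30.8]
0.79 [305.7, 222.5, 14.2, 26.3]
0.72 [421.6, 128.1, 11.3, 16.8]
0.5 [305.8, 150.3, 12.4, 20.4]
```

View pics/c3.png

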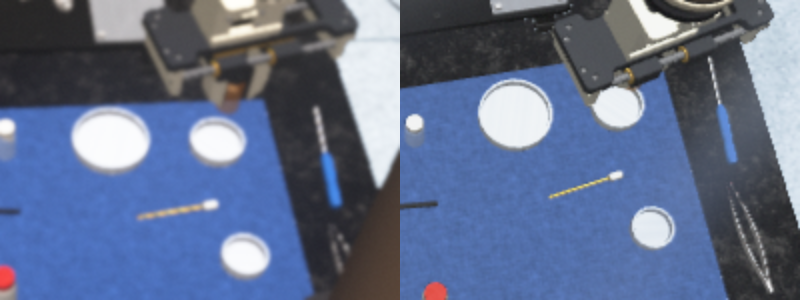

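The vial is held upright (crop 233,98) above dish_58 (crop 217,140). Lowering and releasing.

>>> move_arm([
  [0.1, -0.1, -3, 0, 0, 0],
  [0, 0, -2.2, 0, 0, 0],
  [0, 0, -0.8, 0, 0, 0],
  [0, 0, -0.4, 0, 0, 0],
  [0, 0, -0.1, 0, 0, 0],
  [0, 0, 0, 0, 0, 0],
])

```text
clock: 6.45
position: [0.6213, -0.1961, 0.0441]
ee_rot: [3.121, 0.355, 0.002]
force: [0.5, -0.1, -0.9]
width: 0.258
```

>>> move_arm([
  [0, 0, -0.1, 0, 0, 0],
  [0, 0, 0, 0, 0, 0],
])

```text
clock: 6.65
position: [0.621, -0.1963, 0.0428]
ee_rot: [3.121, 0.355, 0.001]
force: [0.2, 0.0, 0.5]
width: 0.26
```

Release and rise; next is vial_22 at (0.621, 0.034).

>>> move_arm([
  [0, 0, 0, 0, 0, 0],
  [0, 0, 0, 0, 0, 0],
  [0, 0, 0, 0, 0, 0],
  [0, 0, 0, 0, 0, 0],
  [0, 0, 2, 0, 0, 0],
  [0, 0, 4, 0, 0, 0],
  [0, 0, 2, 0, 0, 0],
], grip=0.6)

```text
clock: 7.35
position: [0.6218, -0.196, 0.1249]
ee_rot: [3.121, 0.356, 0.004]
force: [1.1, 0.2, -0.8]
width: 0.599
```

>>> move_arm([
  [0, 4, 0, 0, 0, 0],
  [0, 4.5, 0, 0, 0, 0],
  [0, 4.5, 0, 0, 0, 0],
  [0, 4.5, 0, 0, 0, 0],
  [0, 3.5, 0, 0, 0, 0],
  [0, 2, 0, 0, 0, 0],
  [0, 0, 0, 0, 0, 0],
  [0, 0, 0, 0, 0, 0],
])

```text
clock: 8.15
position: [0.6206, 0.0336, 0.1221]
ee_rot: [3.121, 0.356, -0.0]
force: [0.1, 0.1, -0.7]
width: 0.6
```

Run:
```python
from h import *
s=monitor.observe();print(s["position"],s["force"],s["width"])
for cam in ("scene","top"):
  im=imaging.get_image(cam); 
  for o in outline_of(cam,"vial_24"):
    v,u=np.nonzero(o["mask"]); print(cam,round(o["p"],2),o["rect"],[ray(im,u.mean(),v.mean(),z).round(3)[:2] for z in(.026,.032)])
  if cam=="scene": a=cv2.resize(im["color"][90:240,260:460],(400,300))
  else: b=cv2.resize(im["color"][90:240,260:460],(400,300))
cv2.imwrite("pics/c4.png",cv2.cvtColor(np.hstack([a,b]),cv2.COLOR_RGB2BGR))
```

```text
[0.6206434  0.0336487  0.12210935] [ 0.09320005  0.14229385 -0.7437347 ] 0.5999931227114145
scene 0.68 [181.8, 153.2, 22.5, 31.7] [array([0.611, 0.286]), array([0.607, 0.285])]
scene 0.63 [305.6, 221.6, 11.8, 25.6] [array([0.439, 0.045]), array([0.436, 0.046])]
scene 0.47 [308.5, 149.4, 9.3, 20.8] [array([0.621, 0.034]), array([0.616, 0.034])]
top 0.92 [191.7, 167.3, 21.5, 25.2] [array([0.608, 0.286]), array([0.605, 0.284])]
top 0.55 [312.9, 147.9, 7.7, 16.6] [array([0.622, 0.034]), array([0.62 , 0.034])]
top 0.53 [416.0, 127.9, 14.0, 18.1] [array([ 0.623, -0.2  ]), array([ 0.62 , -0.198])]
top 0.45 [320.9, 230.4, 12.2, 19.2] [array([0.436, 0.044]), array([0.435, 0.045])]
```

View pics/c4.png

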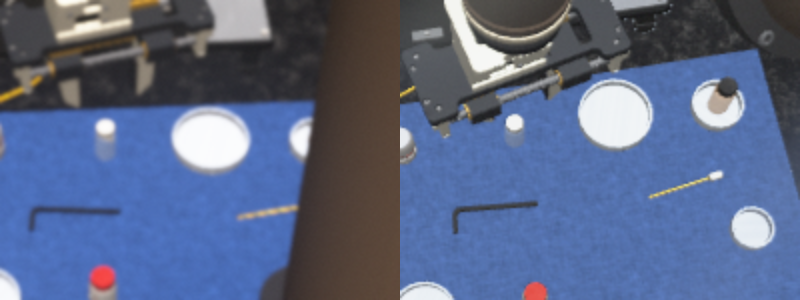

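vial_24 stands upright in dish_58 (right crop 722,100). Now for vial_22.

>>> move_arm([
  [0, 0, -3, 0, 0, 0],
  [0, 0, -3, 0, 0, 0],
  [0, 0, -1.8, 0, 0, 0],
  [0, 0, -0.6, 0, 0, 0],
  [0, 0, 0, 0, 0, 0],
])

```text
clock: 8.85
position: [0.6203, 0.033, 0.0376]
ee_rot: [3.121, 0.354, -0.002]
force: [-0.2, -1.1, 0.2]
width: 0.599
```

>>> move_arm([
  [0, 0, 0, 0, 0, 0],
  [0, 0, 0, 0, 0, 0],
  [0, 0, 0, 0, 0, 0],
  [0, 0, 0, 0, 0, 0],
  [0, 0, 0, 0, 0, 0],
  [0, 0, 0, 0, 0, 0],
], grip=0, force=15)

```text
clock: 9.45
position: [0.6209, 0.0339, 0.0386]
ee_rot: [3.121, 0.355, 0.001]
force: [-1.2, -0.3, 3.9]
width: 0.233
```

>>> move_arm([
  [0, 0, 2, 0, 0, 0],
  [0, 0, 3, 0, 0, 0],
  [-1, -1.5, 2, 0, 0, 0],
  [-2, -3, 0, 0, 0, 0],
  [-2.3, -3.7, 0, 0, 0, 0],
  [-2.3, -3.7, 0, 0, 0, 0],
  [-2.3, -3.7, 0, 0, 0, 0],
  [-2.3, -3.7, 0, 0, 0, 0],
])

```text
clock: 10.25
position: [0.4975, -0.1604, 0.1082]
ee_rot: [3.121, 0.356, 0.0]
force: [0.5, -1.9, -0.2]
width: 0.231
```

>>> move_arm([
  [-1.5, -2.4, 0, 0, 0, 0],
  [-1, -1.5, 0, 0, 0, 0],
  [0, 0, 0, 0, 0, 0],
  [0, 0, 0, 0, 0, 0],
])

```text
clock: 10.65
position: [0.4739, -0.198, 0.1083]
ee_rot: [-3.121, -0.354, -0.001]
force: [0.5, 1.1, -0.7]
width: 0.236
```

>>> move_arm([
  [0, 0, -3, 0, 0, 0],
  [0, 0, -2.2, 0, 0, 0],
  [0, 0, -0.8, 0, 0, 0],
  [0, 0, -0.4, 0, 0, 0],
  [0, 0, -0.1, 0, 0, 0],
  [0, 0, -0.1, 0, 0, 0],
  [0, 0, 0, 0, 0, 0],
])

```text
clock: 11.35
position: [0.4742, -0.1982, 0.0428]
ee_rot: [3.121, 0.355, 0.002]
force: [-0.4, -0.9, -0.2]
width: 0.235
```

>>> move_arm([
  [0, 0, -0.05, 0, 0, 0],
  [0, 0, 0, 0, 0, 0],
  [0, 0, 0, 0, 0, 0],
  [0, 0, 0, 0, 0, 0],
  [0, 0, 2, 0, 0, 0],
  [0, 0, 4, 0, 0, 0],
  [0, 0, 2, 0, 0, 0],
], grip=0.6)

```text
clock: 12.05
position: [0.4745, -0.1981, 0.124]
ee_rot: [3.121, 0.356, 0.003]
force: [-0.4, 0.2, -0.5]
width: 0.598
```

>>> move_arm([
  [-0.5, 4, 0, 0, 0, 0],
  [-0.8, 4.5, 0, 0, 0, 0],
  [-0.8, 4.5, 0, 0, 0, 0],
  [-0.8, 4.5, 0, 0, 0, 0],
  [-0.6, 4, 0, 0, 0, 0],
  [-0.3, 2.8, 0, 0, 0, 0],
  [0, 0, 0, 0, 0, 0],
  [0, 0, 0, 0, 0, 0],
])

```text
clock: 12.85
position: [0.4356, 0.0451, 0.1217]
ee_rot: [3.121, 0.358, 0.0]
force: [-1.0, -0.5, 0.9]
width: 0.601
```

Run:
```python
from h import *
s=monitor.observe();print(s["position"],s["force"],s["width"])
for cam in ("scene","top"):
  im=imaging.get_image(cam); 
  for o in outline_of(cam,"vial_26"):
    v,u=np.nonzero(o["mask"]); print(cam,round(o["p"],2),o["rect"],[ray(im,u.mean(),v.mean(),z).round(3)[:2] for z in(.026,.032)])
  if cam=="scene": a=cv2.resize(im["color"][130:280,260:460],(400,300))
  else: b=cv2.resize(im["color"][130:280,260:460],(400,300))
cv2.imwrite("pics/c5.png",cv2.cvtColor(np.hstack([a,b]),cv2.COLOR_RGB2BGR))
```

```text
[0.43560259 0.04510758 0.1217404 ] [-0.99970953 -0.47445685  0.88717077] 0.6006681393688659
scene 0.64 [307.0, 220.5, 12.0, 25.8] [array([0.439, 0.045]), array([0.436, 0.045])]
scene 0.57 [418.7, 139.3, 7.9, 24.6] [array([ 0.627, -0.198]), array([ 0.622, -0.196])]
scene 0.56 [428.1, 205.5, 6.9, 16.4] [array([ 0.475, -0.192]), array([ 0.471, -0.19 ])]
```

View pics/c5.png

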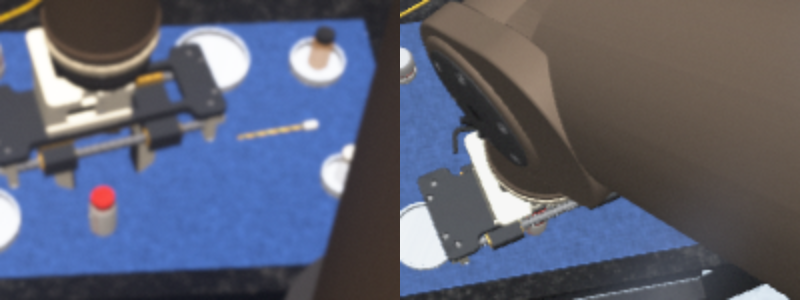

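vial_22 stands in dish_46 (crop 348,160, partly hidden). The gripper is above vial_26; descending.

>>> move_arm([
  [0, 0, -3, 0, 0, 0],
  [0, 0, -3, 0, 0, 0],
  [0, 0, -1.8, 0, 0, 0],
  [0, 0, -0.6, 0, 0, 0],
  [0, 0, 0, 0, 0, 0],
])

```text
clock: 13.55
position: [0.4353, 0.0442, 0.0372]
ee_rot: [3.121, 0.354, -0.002]
force: [-0.0, -0.6, -0.1]
width: 0.601
```

>>> move_arm([
  [0, 0, 0, 0, 0, 0],
  [0, 0, 0, 0, 0, 0],
  [0, 0, 0, 0, 0, 0],
  [0, 0, 0, 0, 0, 0],
  [0, 0, 0, 0, 0, 0],
  [0, 0, 0, 0, 0, 0],
], grip=0, force=15)

```text
clock: 14.15
position: [0.436, 0.0448, 0.0381]
ee_rot: [3.121, 0.355, 0.001]
force: [-0.0, -0.8, 7.5]
width: 0.276
```

>>> move_arm([
  [0, 0, 2, 0, 0, 0],
  [0, 0, 3, 0, 0, 0],
  [0, 1.5, 2, 0, 0, 0],
  [0.2, 3, 0, 0, 0, 0],
  [0.2, 3.5, 0, 0, 0, 0],
  [0.1, 2.5, 0, 0, 0, 0],
  [0, 1, 0, 0, 0, 0],
  [0, 0, 0, 0, 0, 0],
])

```text
clock: 14.95
position: [0.4404, 0.161, 0.1076]
ee_rot: [-3.121, -0.359, 0.0]
force: [-0.4, -0.6, -0.4]
width: 0.273
```

>>> move_arm([
  [0, -0.1, -3, 0, 0, 0],
  [0, 0, -2.2, 0, 0, 0],
  [0, 0, -0.8, 0, 0, 0],
  [0, 0, -0.4, 0, 0, 0],
  [0, 0, -0.1, 0, 0, 0],
  [0, 0, 0, 0, 0, 0],
  [0, 0, 0, 0, 0, 0],
])

```text
clock: 15.65
position: [0.4411, 0.1589, 0.0434]
ee_rot: [-3.121, -0.355, -0.002]
force: [-1.1, 0.7, 0.8]
width: 0.273
```

>>> move_arm([
  [0, 0, -0.1, 0, 0, 0],
  [0, 0, 0, 0, 0, 0],
  [0, 0, 0, 0, 0, 0],
  [0, 0, 0, 0, 0, 0],
  [0, 0, 2, 0, 0, 0],
  [0, 0, 4, 0, 0, 0],
  [0, 0, 3, 0, 0, 0],
], grip=0.6)

```text
clock: 16.35
position: [0.4404, 0.1592, 0.1331]
ee_rot: [-3.121, -0.356, 0.001]
force: [0.4, 0.7, -0.6]
width: 0.598
```

>>> move_arm([
  [2, 1.5, 0, 0, 0, 0],
  [3, 2.3, 0, 0, 0, 0],
  [3.5, 2.7, 0, 0, 0, 0],
  [3.5, 2.7, 0, 0, 0, 0],
  [3, 2.2, 0, 0, 0, 0],
  [1.6, 1.2, 0, 0, 0, 0],
  [0, 0, 0, 0, 0, 0],
  [0, 0, 0, 0, 0, 0],
], grip=0.75)

```text
clock: 17.15
position: [0.6061, 0.2848, 0.1311]
ee_rot: [3.121, 0.356, -0.002]
force: [0.4, -0.8, -0.5]
width: 0.749
```

Run:
```python
from h import *
s=monitor.observe();print(s["position"],s["force"],s["width"])
for cam in ("scene","top"):
  im=imaging.get_image(cam); 
  for o in outline_of(cam,"vial_34"):
    v,u=np.nonzero(o["mask"]); print(cam,round(o["p"],2),o["rect"],[ray(im,u.mean(),v.mean(),z).round(3)[:2] for z in(.034,)])
  c=cv2.resize(im["color"][100:280,160:460],(400,240))
  if cam=="scene": a=c
  else: b=c
cv2.imwrite("pics/c6.png",cv2.cvtColor(np.hstack([a,b]),cv2.COLOR_RGB2BGR))
```

```text
[0.60606691 0.28480082 0.13106716] [ 0.41532231 -0.84371643 -0.47851688] 0.7489665132279105
scene 0.72 [184.3, 158.6, 18.4, 26.7] [array([0.605, 0.284])]
scene 0.54 [245.0, 219.3, 14.1, 28.1] [array([0.442, 0.159])]
top 0.59 [190.1, 168.7, 20.8, 21.6] [array([0.605, 0.284])]
```

View pics/c6.png

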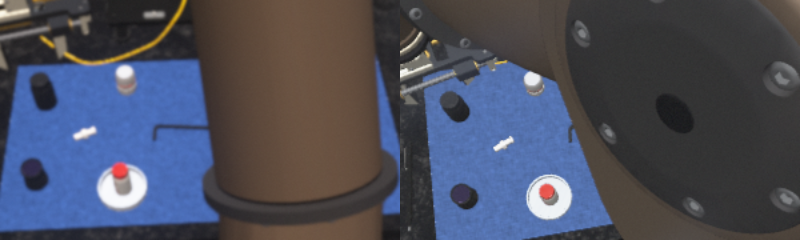

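vial_26 stands in the centre of dish_70 (crop 121,180; measured (0.442,0.159)). Next, vial_34 at (0.606,0.285).

>>> move_arm([
  [0, 0, -3, 0, 0, 0],
  [0, 0, -3, 0, 0, 0],
  [0, 0, -2.4, 0, 0, 0],
  [0, 0, -0.8, 0, 0, 0],
  [0, 0, 0, 0, 0, 0],
])

```text
clock: 17.85
position: [0.6059, 0.2841, 0.039]
ee_rot: [3.121, 0.355, -0.003]
force: [-0.1, -0.0, 0.4]
width: 0.747
```

>>> move_arm([
  [0, 0, 0, 0, 0, 0],
  [0, 0, 0, 0, 0, 0],
  [0, 0, 0, 0, 0, 0],
  [0, 0, 0, 0, 0, 0],
  [0, 0, 0, 0, 0, 0],
  [0, 0, 0, 0, 0, 0],
], grip=0, force=15)

```text
clock: 18.45
position: [0.6068, 0.2849, 0.0401]
ee_rot: [-3.121, -0.355, -0.001]
force: [-0.3, -0.1, 3.3]
width: 0.363
```

>>> move_arm([
  [0, 0, 2, 0, 0, 0],
  [0, 0, 3, 0, 0, 0],
  [0, 0, 3, 0, 0, 0],
  [0, 0, 3, 0, 0, 0],
  [0, 0, 0, 0, 0, 0],
  [0, 0, 0, 0, 0, 0],
])

```text
clock: 19.05
position: [0.6069, 0.2849, 0.1502]
ee_rot: [-3.121, -0.355, -0.002]
force: [0.0, 0.8, -1.0]
width: 0.366
```

>>> move_arm([
  [0, -2, 0, 0, 0, 0],
  [0.2, -3.5, 0, 0, 0, 0],
  [0.3, -4, 0, 0, 0, 0],
  [0.3, -4, 0, 0, 0, 0],
  [0.3, -4, 0, 0, 0, 0],
  [0.3, -4, 0, 0, 0, 0],
  [0.3, -4, 0, 0, 0, 0],
  [0.3, -4, 0, 0, 0, 0],
])

```text
clock: 19.85
position: [0.6257, -0.0121, 0.1481]
ee_rot: [-3.121, -0.355, 0.004]
force: [0.5, -0.4, -0.7]
width: 0.364
```

>>> move_arm([
  [0, -3.5, 0, 0, 0, 0],
  [0, -2.5, 0, 0, 0, 0],
  [0, -1, 0, 0, 0, 0],
  [0, 0, -2, 0, 0, 0],
  [0, 0, -3, 0, 0, 0],
  [0, 0, -2, 0, 0, 0],
  [0, 0, 0, 0, 0, 0],
])

```text
clock: 20.55
position: [0.624, -0.0788, 0.076]
ee_rot: [-3.119, -0.358, 0.01]
force: [0.3, -0.2, -1.1]
width: 0.361
```

>>> move_arm([
  [0.2, -0.1, -1.5, 0, 0, 0],
  [0, 0, -1, 0, 0, 0],
  [0, 0, -0.5, 0, 0, 0],
  [0, 0, -0.1, 0, 0, 0],
  [0, 0, 0, 0, 0, 0],
  [0, 0, 0, 0, 0, 0],
])

```text
clock: 21.15
position: [0.629, -0.0811, 0.0492]
ee_rot: [3.121, 0.355, 0.001]
force: [0.2, -0.5, 0.0]
width: 0.365
```

>>> move_arm([
  [-0.1, 0, -0.3, 0, 0, 0],
  [0, 0, -0.2, 0, 0, 0],
  [0, 0, 0, 0, 0, 0],
  [0, 0, 0, 0, 0, 0],
])

```text
clock: 21.55
position: [0.6278, -0.0812, 0.044]
ee_rot: [3.121, 0.355, 0.001]
force: [-1.1, -0.4, 3.7]
width: 0.364
```

>>> move_arm([
  [0, 0, 0, 0, 0, 0],
  [0, 0, 0, 0, 0, 0],
  [0, 0, 0, 0, 0, 0],
  [0, 0, 0, 0, 0, 0],
  [0, 0, 2, 0, 0, 0],
  [0, 0, 4, 0, 0, 0],
  [0, 0, 4, 0, 0, 0],
  [0, 0, 4, 0, 0, 0],
], grip=0.65)

```text
clock: 22.35
position: [0.6274, -0.081, 0.185]
ee_rot: [-3.121, -0.356, 0.001]
force: [1.1, -0.2, -0.7]
width: 0.651
```

>>> move_arm([
  [-4, 0, 2, 0, 0, 0],
  [-4.5, 0, 1, 0, 0, 0],
  [-4.5, 0, 0, 0, 0, 0],
  [-4.5, 0, 0, 0, 0, 0],
  [-4.5, 0, 0, 0, 0, 0],
  [-4.5, 0, 0, 0, 0, 0],
  [-3, 0, 0, 0, 0, 0],
])

```text
clock: 23.05
position: [0.3294, -0.0811, 0.2132]
ee_rot: [3.121, 0.355, -0.003]
force: [0.3, 0.3, 0.3]
width: 0.645
```

>>> move_arm([
  [-1, -3, 2, 0, 0, 0],
  [-2, -4, 0, 0, 0, 0],
  [-3, -3, 0, 0, 0, 0],
  [-3, -3, 0, 0, 0, 0],
  [-3, -3, 0, 0, 0, 0],
  [-3, -3, 0, 0, 0, 0],
  [0, 0, 0, 0, 0, 0],
  [0, 0, 0, 0, 0, 0],
])

```text
clock: 23.85
position: [0.1823, -0.2714, 0.2337]
ee_rot: [3.122, 0.352, 0.0]
force: [0.2, 0.4, -0.3]
width: 0.652
```

Run:
```python
from h import *
s=monitor.observe();print(s["position"],s["force"],s["width"])
out=[]
H=dict(vial_24=56,dish_46=17,objective=51,loupe=42)
for cam in ("scene","top"):
  im=imaging.get_image(cam)
  for n,h in H.items():
   for o in outline_of(cam,n):
    v,u=np.nonzero(o["mask"]); print(cam,n,round(o["p"],2),[round(float(x)) for x in o["rect"]],ray(im,u.mean(),v.mean(),.007+.028 if n[0]=="v" else .0015+h/2000).round(3)[:2])
  out.append(cv2.resize(im["color"][110:270,160:480],(800,400))[:, :][:300 if 0 else 400])
cv2.imwrite("pics/c7.png",cv2.cvtColor(cv2.resize(np.vstack(out),(600,600)),cv2.COLOR_RGB2BGR))
```

```text
[ 0.18225154 -0.27138329  0.23369901] [ 0.19047095  0.35634676 -0.2546925 ] 0.6524070889834032
scene vial_24 0.93 [358, 140, 20, 28] [ 0.629 -0.082]
scene vial_24 0.72 [416, 143, 14, 24] [ 0.62  -0.195]
scene vial_24 0.66 [246, 221, 12, 29] [0.441 0.158]
scene vial_24 0.42 [347, 144, 38, 31] [ 0.601 -0.074]
scene dish_46 0.8 [234, 222, 38, 39] [0.437 0.16 ]
scene dish_46 0.76 [344, 142, 40, 31] [ 0.621 -0.078]
scene dish_46 0.46 [405, 153, 12, 18] [ 0.621 -0.179]
scene objective 0.67 [247, 151, 18, 20] [0.627 0.157]
scene loupe 0.83 [178, 217, 19, 26] [0.463 0.287]
scene loupe 0.22 [417, 144, 11, 19] [ 0.631 -0.199]
top vial_24 0.73 [361, 131, 16, 23] [ 0.625 -0.082]
top vial_24 0.68 [431, 196, 14, 12] [ 0.473 -0.197]
top vial_24 0.5 [414, 128, 15, 18] [ 0.619 -0.197]
top vial_24 0.44 [265, 238, 15, 14] [0.44  0.158]
top dish_46 0.95 [256, 231, 33, 34] [0.441 0.159]
top dish_46 0.82 [348, 128, 36, 36] [ 0.621 -0.077]
top dish_46 0.73 [404, 132, 28, 27] [ 0.614 -0.191]
top dish_46 0.59 [423, 191, 25, 22] [ 0.469 -0.194]
top dish_46 0.56 [250, 155, 19, 22] [0.631 0.159]
top objective 0.79 [252, 156, 17, 18] [0.625 0.158]
```

View pics/c7.png

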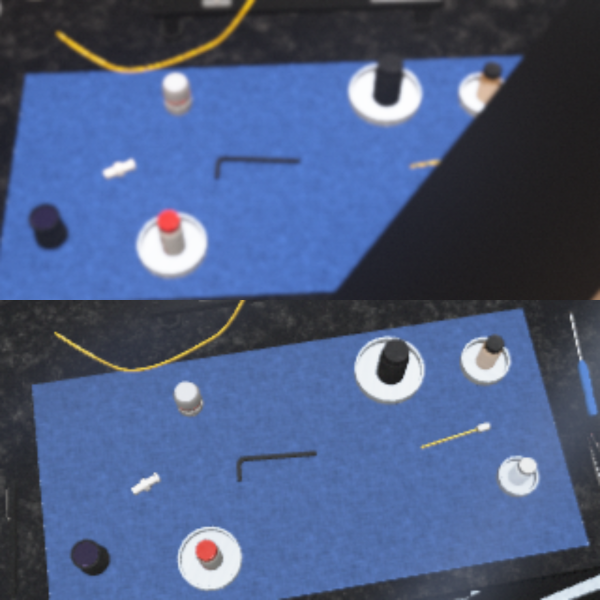

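The picture shows all four vials upright in their matching dishes: black (392,365), brown (488,355), red (207,555) and clear (520,473). Measured offsets from the dish centres are about 3 mm or less. The objective and loupe are where they were, and the arm is clear.

```bash
python3 -c "
from cell import workorder; print(workorder.sign_off())"
```

```text
the job is handed in; nothing more can be done
None
```

All four vials now stand in their matching dishes, and I handed the job in at about 24 s of the 88 s allowed. I moved them one at a time: vial_24 to dish_58, vial_22 to dish_46, vial_26 to dish_70 and vial_34 to dish_82.

- **Vials:** The last pictures show all four upright. Their measured axes are within about 3 mm of the centres I measured before placing; the limit is 12 mm.
- **Objective and loupe:** Both are upright and within about 1–2 mm of where they started.
- **Arm:** It is drawn back and touching nothing, with forces near zero.
- **Weak points in the checks:** The arm hid dish_46 and vial_22 from the scene camera, so only the top camera confirmed that placement. The network's dish outlines shifted by up to 16 mm where a vial or the arm covered them, so I judged against the earlier dish positions. It missed the loupe in the last top view but found it in the scene view.

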